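# Load the soil dishes into the sprung dispenser for weighing

## Task

Gather the four soil dishes that have a coloured dot on the lid into the spring-loaded dish dispenser, so that tomorrow they come off the top for weighing in the order green, blue, red, yellow: yellow goes in first, then red, then blue, and green last, on top. Set each dish down flat and gently between the wire guides and let the platform carry it down, do not drop it; the two dishes without a dot are still being searched, leave them where they are.

Things in the scene. Friction and masses are not known exactly. Their poses are not given: they have to be found in the camera images.
- dish_yellow: round clear-glass soil sample dish with a flat clear lid, 60 mm across, 15 mm high with the lid, about 80 g, dark brown soil inside; a yellow sticker dot 26 mm across with a white edge on the middle of the lid. Origin: centre of the underside, z up
- dish_red: round clear-glass soil sample dish with a flat clear lid, 60 mm across, 15 mm high with the lid, about 80 g, dark brown soil inside; a red sticker dot 26 mm across with a white edge on the middle of the lid. Origin: centre of the underside, z up
- dish_blue: round clear-glass soil sample dish with a flat clear lid, 60 mm across, 15 mm high with the lid, about 80 g, dark brown soil inside; a blue sticker dot 26 mm across with a white edge on the middle of the lid. Origin: centre of the underside, z up
- dish_green: round clear-glass soil sample dish with a flat clear lid, 60 mm across, 15 mm high with the lid, about 80 g, dark brown soil inside; a green sticker dot 26 mm across with a white edge on the middle of the lid. Origin: centre of the underside, z up
- dish_plain_a: look-alike: round clear-glass soil sample dish with a flat clear lid, 60 mm across, 15 mm high with the lid, about 80 g, dark brown soil inside, but no sticker dot on the lid. It stays where it is. Origin: centre of the underside, z up
- dish_plain_b: look-alike: round clear-glass soil sample dish with a flat clear lid, 60 mm across, 15 mm high with the lid, about 80 g, dark brown soil inside, but no sticker dot on the lid. It stays where it is. Origin: centre of the underside, z up
- dispenser: spring-loaded dish dispenser, fixed: round steel can, 76 mm outside, 70 mm inside diameter, rim 64 mm above the table, dark clamp band, black foot 90 mm across; steel wire hoops on its own +x and -x sides guide the dishes, its +y and -y sides are open (gap 53 mm wide): fingers that close along its y axis pass between the wires. Origin: centre of the foot's underside, z up along the can's axis
- guide_mouth (a point): centre of the mouth between the tops of the two wire hoops, on the can's axis, 96 mm above the table. The four upright wires (5 mm thick) stand at x = +-29, y = +-20.5 mm of the dispenser's frame, leave a dish 3 mm of play, and flare outward above 83 mm; nothing is higher than 99 mm
- platform (a joint): how far the sprung platform in the dispenser has sunk, m: 0 empty, at most 0.058. Soft spring (60 N/m): each dish sinks the stack by about 13 mm once let go; the hand feels next to no resistance on touching it
- platform_top (a point): centre of the platform's top face (black disc 65 mm across), 72 mm above the table when empty; moves down with it. Every dish is set down at nearly the same height: underside of the first at 72 mm above the table, of the next ones at about 75, 77 and 79 mm
Not all that is in view belongs to the job. Leave any purple look-alike of the dish_green alone.

How it is judged:
By the outcome, as a careful person would: the job done as asked, in the order asked, and still so for the second after the job is handed in, with the robot touching nothing.
It also fails if it takes over 104 s, if anything falls off the work surface, if the arm or the gripper's body presses on something with over 40 N, if the wrist force passes 120 N, or if a joint passes its speed limit or range.

## Robot

A 7-joint arm with a two-finger parallel gripper is mounted at the origin on a cart in front of the work surface, level with it; the furniture and walls round the work are solid. World frame = base frame: x ahead of the robot, y to its left, z up, the work surface at z = 0. Lengths are in m, angles in rad, forces in N, time in s.
With the tool pointing down it reaches from about 0.35 to 0.9 m from the base axis. Payload 8.1 kg.
Tool frame: the origin (TCP) lies between the finger pads; the fingertips stand 22 mm ahead of it and the grasp point (between the pads) lies 3 mm ahead of it (tip_reach is the y of the fingertips in the tool frame, in m); y points along the fingers, z is the direction in which the jaws open and shut, and the axes are right-handed (so a half turn about y gives the same grasp; the last joint's range is limited). The gripper opens to 85 mm and grips with 20 to 120 N. Pads are 22 mm wide; open, the fingers measure 114 mm over their backs; the gripper's body (76 mm by 85 mm) begins 54 mm behind the grasp point. The pads swing forward as they close: fully open they stand 13 mm farther back than shut.
Start: joints at [-1.204, 0.434, 0.025, 1.573, -0.012, 1.134, -0.075], TCP at [0.283, 0.557, 0.253] pointing down, gripper open.
Joint ranges: [-2.62, 2.62], [-0.44, 2.09], [-1.27, 1.32], [0.08, 2.57], [-1.32, 4.46], [0.12, 2], [-2.74, 2.74]. Speed limits (rad/s): [2.22, 2.22, 3.01, 3.01, 3.14, 3.14, 3.14].

## Interface

Orientations are given as a unit quaternion [x, y, z, w].
In Python, from workcell import * gives the robot as it stands.
- The arm moves only by the tool move_arm, never from a script. Its arguments are lists of equal length, an entry for each row: "xyz": the shift along the world's x, y, z in units of 5 cm (1.0 is 5 cm), a list of three; "turn": the turn about the world's z in units of 60 degrees (1.0 is 60 degrees). A call has 1 to 12 rows; each row shifts and turns the commanded pose from where the row before left it; what a row does not reach is not made up. A row lasts 1/10 s, in which the tool goes at most 50 mm and 8.59 degrees, less where a joint would pass 70% of its speed; a pose out of reach is approached as far as the arm can. A call with a number of a shift or a turn outside -1 to 1 is refused whole. A call with a gripper value outside its range is refused whole. "gripper" is the opening, from 0 (shut) to 1 (fully open), set as the call begins (left out, the last holds). The fingers move at their own pace and stop on an object; the grip force is fixed at half the most. Time passes only in rows, so rows that do not move let the fingers close. It gives the time, the measured TCP pose, the force and the opening at its end, in the units of the state.
- state(): the state, without advancing time (a new reading comes with each control period).
- get_image(name): name is "scene" or "top" or "wrist"; returns a dict with "frame" (480x640x3 uint8, blue, green, red), "z_map" (480x640 float32, m along the optical axis (not along the pixel's ray), 0 where there is no reading), "mtx" (3x3 intrinsics, pixels), "rvec" (rotation vector, rad) and "tvec" (3), from world to camera coordinates, as OpenCV has them. Camera axes: x right, y down, z forward; pixel columns grow to the right and rows downward; lengths in m; the calibration is good to about 2 mm. A picture is of the moment at which its call begins.
- finish_job(): hands the job in, once; it reports no verdict.
The state is a dict: "time_s": time; "qpos": joint angles; "dq": joint speeds; "joint_efforts": joint torques, N m; "tcp_pos": TCP position; "ee_rot": TCP orientation; "ft_force": force on the tool from outside, world axes, zero at the start; "moment": the same for the moment, N m; "width": finger opening in m.
Only numpy, scipy, OpenCV 4.12 (cv2) and the standard library are available. Lean on these libraries where they do the work, as an engineer would, in place of code of your own. Each camera call takes 0.05 s, during which the arm holds its last target.

## Working session

There is one attempt and no reset: what is moved stays moved. The work goes in short steps, Python scripts to look and compute and a tool call to move; the robot and the scene stay as the last step left them, time stands still between calls to the robot, and variables do not carry over. Pictures are saved under pics/ and viewed, and the job is handed in when it is done.

Besides the shell and the picture viewer there is one more tool, called after ">>>" by a JSON object that holds its "name" and its "arguments". move_arm: Moves the arm, as the interface text tells. Its arguments: {"type":"object","properties":{"xyz":{"type":"array","items":{"type":"array","items":{"type":"number","minimum":-1,"maximum":1}}},"turn":{"type":"array","items":{"type":"number","minimum":-1,"maximum":1}},"gripper":{"type":"number"}},"required":["xyz","turn"]}

```bash
mkdir -p pics; ls; python3 - <<'E'
from workcell import *
import cv2,numpy as np
s=state();print(s)
for n in("scene","top"):
    d=get_image(n);cv2.imwrite(f"pics/{n}0.png",d["frame"]);np.savez(f"pics/{n}0.npz",**d)
    R=cv2.Rodrigues(d["rvec"])[0];print(n,-R.T@np.array(d["tvec"]).ravel(),R,d["mtx"])
E
```

```text
pics
{'time_s': 0.0, 'qpos': array([-1.20358272,  0.4352286 ,  0.02495167,  1.57410236, -0.01163621,
        1.13398888, -0.07511716]), 'dq': array([-4.07300468e-04,  2.20970623e-05,  8.97801059e-04,  1.63648323e-03,
       -5.04980860e-04,  9.64221708e-06,  2.37800148e-05]), 'joint_efforts': array([ 6.14386736e-04, -6.70463204e+01,  1.02540348e+00, -3.16219568e+01,
        1.56267785e-02,  1.21016233e-02,  2.26536336e-06]), 'tcp_pos': array([0.28276325, 0.55684806, 0.25252015]), 'ee_rot': array([ 0.68823112, -0.16470411,  0.16451443, -0.68712843]), 'ft_force': array([-1.11451128,  0.98447933,  0.01324647]), 'moment': array([-0.00230053,  0.00925786, -0.0171133 ]), 'width': 0.08546802536409624}
scene [-0.4572431   0.81932015  0.96571589] [[-0.65137245 -0.75875354 -0.00264488]
 [-0.41370952  0.35807785 -0.83703327]
 [ 0.63604903 -0.5441262  -0.54714561]] [[512.66180571   0.         326.48381321]
 [  0.         512.66180571 239.26591295]
 [  0.           0.           1.        ]]
top [ 0.37284088 -0.06118246  1.37945472] [[ 0.00264758 -0.99989161  0.014483  ]
 [-0.98486033 -0.00511758 -0.17327419]
 [ 0.17332953 -0.01380498 -0.98476713]] [[542.90668404   0.         322.42132992]
 [  0.         542.90668404 252.46995613]
 [  0.           0.           1.        ]]
```

View pics/scene0.png

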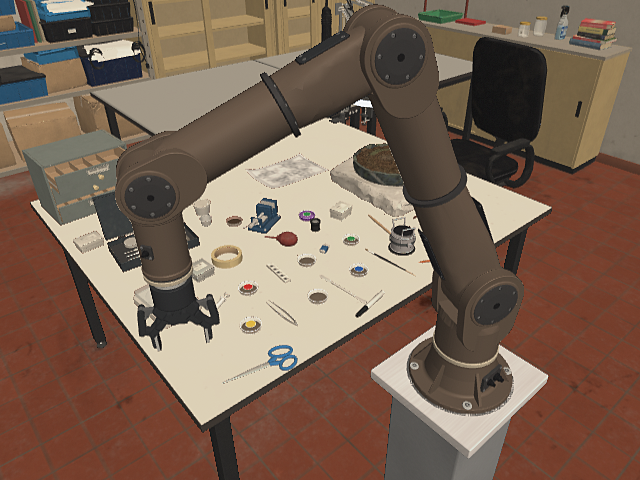

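View pics/top0.png

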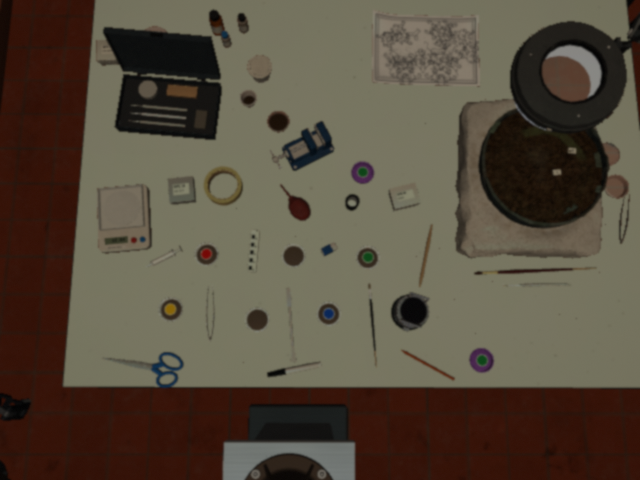

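The top view shows these candidates:
- Dotted dishes: red (207,254), yellow (171,310), blue (329,314), green (368,257).
- Plain dishes: (293,256) and (257,320).
- Purple look-alikes: (362,172) and (482,360).
- Dispenser: (410,311).

I'll enlarge these to confirm them.

```bash
cat > h.py <<'E'
import cv2,numpy as np
def load(f): return dict(np.load(f))
def cam(d):
    R=cv2.Rodrigues(d["rvec"])[0]; return R,np.array(d["tvec"]).ravel(),d["mtx"]
def ray(d,u,v):
    R,t,K=cam(d); r=R.T@np.linalg.inv(K)@np.array([u,v,1.]); return -R.T@t,r
def atz(d,u,v,z):
    c,r=ray(d,u,v); return c+r*(z-c[2])/r[2]
def proj(d,p):
    return cv2.projectPoints(np.array(p,float).reshape(-1,3),d["rvec"],d["tvec"],d["mtx"],None)[0].reshape(-1,2)
def depthpt(d,u,v):
    c,r=ray(d,u,v); return c+r*float(d["z_map"][int(round(v)),int(round(u))])
def tri(obs):
    A=np.zeros((3,3));b=np.zeros(3)
    for d,u,v in obs:
        c,r=ray(d,u,v);r=r/np.linalg.norm(r);P=np.eye(3)-np.outer(r,r);A+=P;b+=P@c
    p=np.linalg.solve(A,b);return p
E
python3 - <<'E'
from h import *
t=load("pics/top0.npz");s=load("pics/scene0.npz")
f=t["frame"]
a=cv2.resize(f[220:380,150:450],None,fx=2.6,fy=2.6,interpolation=cv2.INTER_CUBIC);cv2.imwrite("pics/topc.png",cv2.convertScaleAbs(a,alpha=1.6))
a=cv2.resize(s["frame"][190:350,220:430],None,fx=3.7,fy=3.7,interpolation=cv2.INTER_CUBIC);cv2.imwrite("pics/scenec.png",a)
for n,u,v in [("red",207,254),("yel",171,310),("blue",329,314),("green",368,257),("pa",293,256),("pb",257,320),("disp",411,311),("pur1",362,172),("pur2",482,360)]:
    p=depthpt(t,u,v);print(n,p.round(4),atz(t,u,v,.015).round(4),proj(s,p).round(1))
E
```

```text
red [0.608  0.2137 0.0125] [0.6075 0.2132 0.015 ] [[248.7 286.3]]
yel [0.4654 0.2978 0.0127] [0.4653 0.2972 0.015 ] [[251.8 323.7]]
blue [ 0.4566 -0.0971  0.0166] [ 0.4567 -0.0972  0.015 ] [[359.4 267.5]]
green [ 0.6019 -0.1967  0.0148] [ 0.6019 -0.1966  0.015 ] [[351.  237.5]]
pa [ 0.6032 -0.0054  0.0164] [ 0.6035 -0.0054  0.015 ] [[307.  258.2]]
pb [0.4413 0.0825 0.014 ] [0.4412 0.0824 0.015 ] [[318.4 294.6]]
disp [ 0.4611 -0.293   0.0721] [ 0.465  -0.3031  0.015 ] [[402.3 230. ]]
pur1 [ 0.8276 -0.1835  0.0158] [ 0.8279 -0.1836  0.015 ] [[306.5 213.2]]
pur2 [ 0.3447 -0.4752  0.0184] [ 0.3447 -0.4763  0.015 ] [[463.3 238.5]]
```

View pics/topc.png

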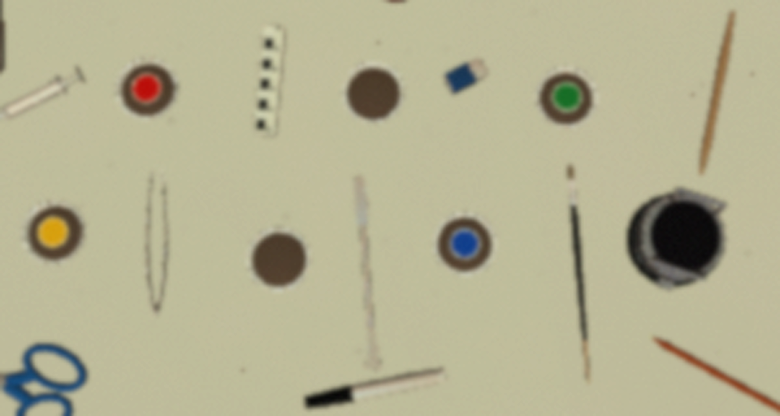

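View pics/scenec.png

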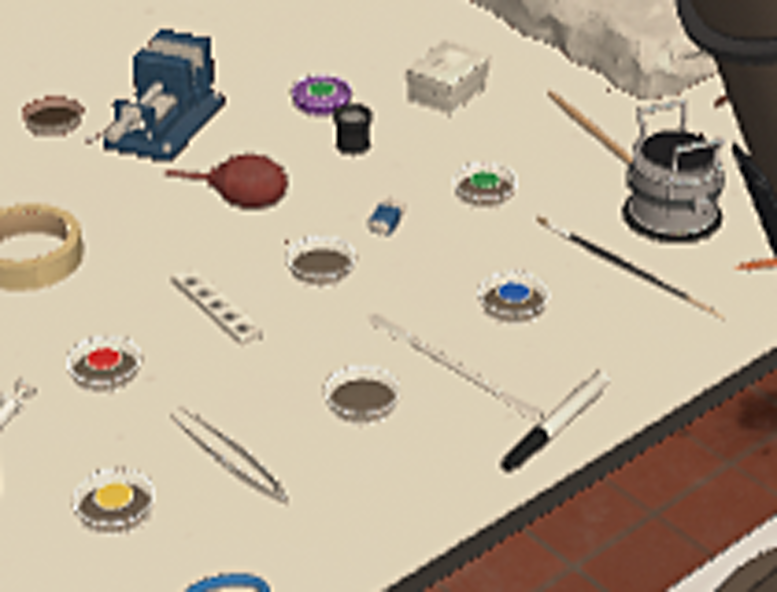

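The crops confirm it. The four dots sit on clear dishes with brown soil, and the purple-bodied ones are decoys. Next I'll triangulate the dot centres.

```bash
cat >> h.py <<'E'
HS={"red":[(0,8),(172,180)],"yel":[(18,32)],"blue":[(105,125)],"green":[(50,80)]}
def dot(d,col,u,v,r=14):
    hsv=cv2.cvtColor(d["frame"],cv2.COLOR_BGR2HSV);m=np.zeros(hsv.shape[:2],np.uint8)
    for a,b in HS[col]: m|=cv2.inRange(hsv,(a,130,50),(b,255,255))
    k=np.zeros_like(m);cv2.circle(k,(int(u),int(v)),r,255,-1);m&=k
    n,l,st,c=cv2.connectedComponentsWithStats(m)
    i=1+np.argmax(st[1:,4]);return c[i],st[i,4]
E
python3 - <<'E'
from h import *
t=load("pics/top0.npz");s=load("pics/scene0.npz")
for n,u,v,us,vs in [("red",207,254,248,287),("yel",171,310,251,324),("blue",329,314,359,269),("green",368,257,351,239)]:
    a,na=dot(t,n,u,v);b,nb=dot(s,n,us,vs)
    print(n,a.round(1),na,b.round(1),nb,tri([(t,*a),(s,*b)]).round(4),atz(t,*a,.015).round(4),atz(s,*b,.015).round(4))
E
```

```text
red [205.8 253.4] 101 [247.4 286.4] 36 [0.6097 0.217  0.0129] [0.6091 0.2164 0.015 ] [0.6076 0.2186 0.015 ]
yel [169.9 308.7] 118 [250.1 323.5] 44 [0.4687 0.3009 0.0128] [0.4685 0.3002 0.015 ] [0.4667 0.3021 0.015 ]
blue [328.2 313.1] 63 [358.6 268.3] 25 [ 0.4588 -0.0955  0.0132] [ 0.4589 -0.0952  0.015 ] [ 0.4569 -0.0939  0.015 ]
green [367.6 256.7] 51 [350.6 237.9] 16 [ 0.603  -0.1957  0.0131] [ 0.6027 -0.1956  0.015 ] [ 0.6009 -0.1937  0.015 ]
```

```bash
cat >> h.py <<'E'
from scipy.spatial.transform import Rotation as Ro
def st(s):
    R=Ro.from_quat(s["ee_rot"]).as_matrix()
    print("t",round(s["time_s"],2),"tcp",s["tcp_pos"].round(4),"y",R[:,1].round(3),"jaw",R[:,2].round(3),"jawdeg",np.degrees(np.arctan2(R[1,2],R[0,2])).round(2),"F",s["ft_force"].round(1),"w",round(s["width"],4),"q",s["qpos"].round(2))
E
python3 - <<'E'
from workcell import *
from h import *
st(state());d=get_image("wrist");cv2.imwrite("pics/w0.png",d["frame"]);R,t,K=cam(d);print(-R.T@t,R[2],R[0])
E
```

```text
t 0.1 tcp [0.2828 0.5569 0.2526] y [-0.001 -0.001 -1.   ] jaw [ 0.453  0.892 -0.001] jawdeg 63.08 F [ 0.6 -0.3  0.3] w 0.0857 q [-1.2   0.44  0.02  1.57 -0.01  1.13 -0.08]
[0.22065353 0.58909309 0.37305835] [ 0.2418022  -0.12558768 -0.96216393] [ 0.45348656  0.89125997 -0.00236677]
```

View pics/w0.png

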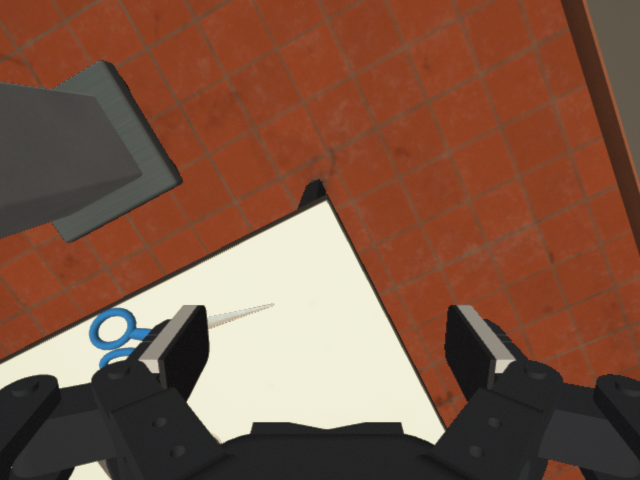

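```bash
python3 - <<'E'
from h import *
t=load("pics/top0.npz");s=load("pics/scene0.npz")
a=cv2.resize(t["frame"][280:340,380:450],None,fx=8,fy=8,interpolation=cv2.INTER_CUBIC);a=cv2.convertScaleAbs(a,alpha=1.6)
b=cv2.resize(s["frame"][205:265,375:435],None,fx=8,fy=8,interpolation=cv2.INTER_CUBIC)
c=np.zeros((480,560+480,3),np.uint8);c[:,:560]=a;c[:,560:]=b
cv2.imwrite("pics/disp.png",cv2.resize(c,(800,369)))
E
```

```text
(no output)
```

View pics/disp.png

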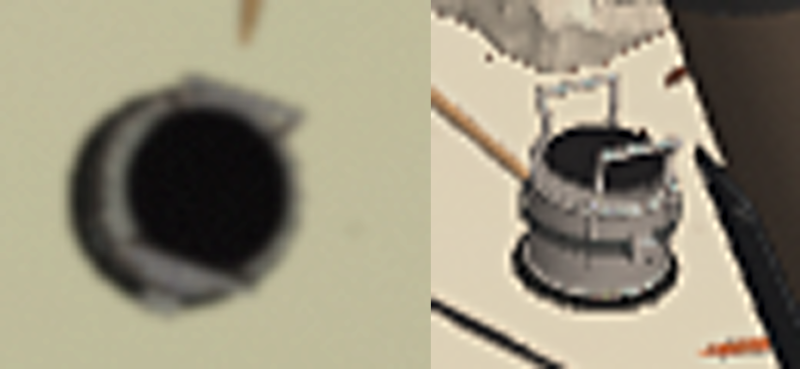

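>>> {"name": "move_arm", "arguments": {"xyz": [[0.6, -0.8, 0], [0.6, -0.8, 0], [0.6, -0.8, 0], [0.6, -0.8, 0], [0.6, -0.8, 0], [0.4, -0.7, 0], [0, 0, 0], [0, 0, 0]], "turn": [0, 0, 0, 0, 0, 0, 0, 0], "gripper": 1}}

```text
time_s: 0.95
tcp_pos: [0.4534, 0.3214, 0.2532]
ee_rot: [0.688, -0.166, 0.165, -0.687]
ft_force: [-1.7, 1.1, -0.3]
width: 0.0855
```

```bash
cat >> h.py <<'E'
def snap(name,cam="wrist"):
    from workcell import get_image
    d=get_image(cam);cv2.imwrite(f"pics/{name}.png",d["frame"]);np.savez(f"pics/{name}.npz",**d);return d
E
python3 - <<'E'
from workcell import *
from h import *
st(state());d=snap("w1");print(proj(d,[.4687,.3009,.0135]))
E
```

```text
t 0.95 tcp [0.4534 0.3214 0.2532] y [-0. -0. -1.] jaw [ 0.455  0.89  -0.   ] jawdeg 62.93 F [-1.7  1.1 -0.3] w 0.0855 q [-0.79  0.32  0.11  1.75 -0.04  1.07  0.42]
[[314.61486374 232.15653067]]
```

View pics/w1.png

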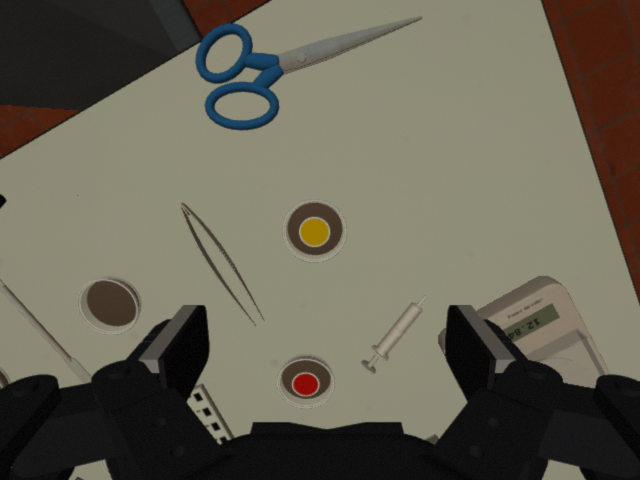

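The dish is where I predicted: dot seen at (314,232), predicted (314.6,232.2). Syringe, tweezers and scale are clear of the jaws, so I'm descending.

>>> {"name": "move_arm", "arguments": {"xyz": [[0.3, -0.41, -0.4], [0, 0, -0.8], [0, 0, -0.9], [0, 0, -0.9], [0, 0, -0.7], [0, 0, -0.4], [0, 0, 0], [0, 0, 0]], "turn": [0, 0, 0, 0, 0, 0, 0, 0], "gripper": 1}}

```text
time_s: 1.8
tcp_pos: [0.4674, 0.3031, 0.0485]
ee_rot: [-0.688, 0.164, -0.164, 0.688]
ft_force: [0.2, 0.2, 0.3]
width: 0.0856
```

```bash
python3 - <<'E'
from workcell import *
from h import *
st(state());d=snap("w2")
E
```

```text
t 1.8 tcp [0.4674 0.3031 0.0485] y [-0.001  0.    -1.   ] jaw [ 0.451  0.893 -0.   ] jawdeg 63.19 F [0.2 0.2 0.3] w 0.0856 q [-0.73  0.58  0.08  1.94 -0.08  0.62  0.5 ]
```

View pics/w2.png

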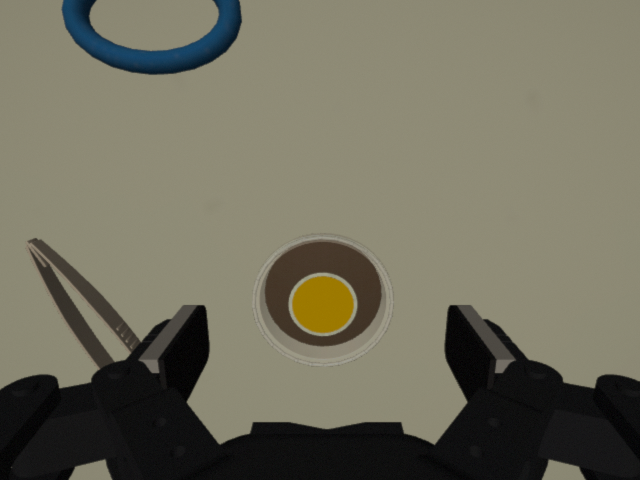

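```bash
python3 - <<'E'
from h import *
d=load("pics/w2.npz");a,n=dot(d,"yel",323,304,45);print(a,n,atz(d,*a,.0135),depthpt(d,*a))
w=load("pics/w1.npz");a1,n=dot(w,"yel",314,232,25);print(a1,atz(w,*a1,.0135),tri([(d,*a),(w,*a1)]))
E
```

```text
[322.44020356 304.1912032 ] 2751 [0.46815693 0.30097489 0.0135    ] [0.4674553  0.30135416 0.01523286]
[314.08103448 231.60172414] [0.46800018 0.30070429 0.0135    ] [0.46799169 0.30089119 0.01378418]
```

```bash
python3 - <<'E'
from h import *
d=load("pics/w2.npz")
for u,v in [(195,308),(180,330),(160,355),(205,312),(203,350),(185,385),(470,315),(490,345)]: print(u,v,depthpt(d,u,v).round(4))
E
```

```text
195 308 [0.4368 0.2693 0.0462]
180 330 [0.4371 0.2694 0.0611]
160 355 [0.437  0.2688 0.0746]
205 312 [0.4412 0.2686 0.0405]
203 350 [0.4519 0.2629 0.0455]
185 385 [0.4523 0.263  0.0648]
470 315 [0.4777 0.3501 0.0514]
490 345 [0.4773 0.3493 0.0701]
```

>>> {"name": "move_arm", "arguments": {"xyz": [[0.01, -0.04, -0.3], [0, 0, -0.24], [0, 0, 0], [0, 0, 0]], "turn": [0, 0, 0, 0]}}

```text
time_s: 2.25
tcp_pos: [0.4686, 0.3001, 0.0218]
ee_rot: [-0.688, 0.164, -0.165, 0.688]
ft_force: [1.2, 0.9, -0.3]
width: 0.0852
```

>>> {"name": "move_arm", "arguments": {"xyz": [[0, 0, 0], [0, 0, 0], [0, 0, 0], [0, 0, 0], [0, 0, 0], [0, 0, 0], [0, 0, 0], [0, 0, 0]], "turn": [0, 0, 0, 0, 0, 0, 0, 0], "gripper": 0.5}}

```text
time_s: 3.05
tcp_pos: [0.4688, 0.3001, 0.0226]
ee_rot: [-0.687, 0.164, -0.165, 0.688]
ft_force: [-2.4, -0.7, 11.5]
width: 0.057
```

```bash
python3 - <<'E'
from workcell import *
from h import *
st(state());d=snap("w3")
a,n=dot(d,"yel",323,330,60);print(a,n,atz(d,*a,.0135))
E
```

```text
t 3.05 tcp [0.4688 0.3001 0.0226] y [ 0.001  0.001 -1.   ] jaw [0.453 0.892 0.001] jawdeg 63.08 F [-2.4 -0.7 11.5] w 0.057 q [-0.72  0.62  0.07  1.96 -0.08  0.57  0.51]
[326.44687084 328.04047936] 3755 [0.46805481 0.30065441 0.0135    ]
```

View pics/w3.png

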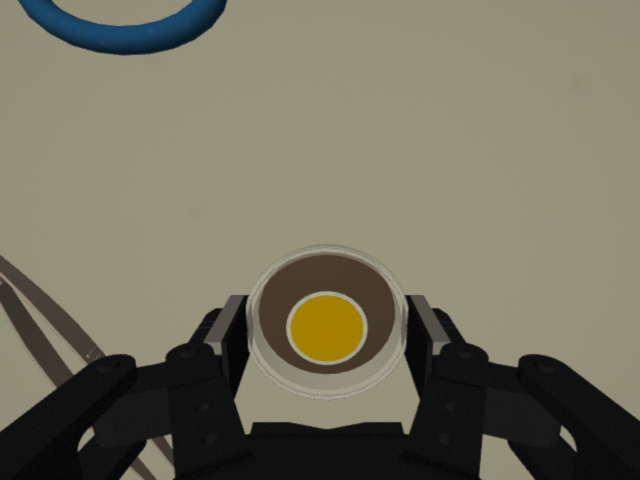

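Gripped at width 57 mm, with the dish centred between the pads at (326,328). An 11 N upward force says the tips brush the table, so I'll grasp the later dishes about 3 mm higher. Lifting and carrying toward the dispenser.

>>> {"name": "move_arm", "arguments": {"xyz": [[0, 0, 0.3], [0, 0, 0.8], [0, 0, 0.9], [0, -0.2, 0.9], [0, -0.7, 0.8], [0, -0.9, 0.5], [0, -0.95, 0.3], [0.1, -0.95, 0], [0.1, -0.95, 0], [0.1, -0.95, 0], [0.1, -0.95, 0], [0.1, -0.95, 0]], "turn": [0, 0, 0, 0, 0, 0, 0, 0, 0, 0, 0, 0]}}

```text
time_s: 4.3
tcp_pos: [0.4932, -0.0737, 0.2437]
ee_rot: [-0.687, 0.164, -0.165, 0.688]
ft_force: [0.6, 0.3, -0.7]
width: 0.0567
```

>>> {"name": "move_arm", "arguments": {"xyz": [[0, -0.95, 0], [0, -0.95, 0], [0, -0.95, 0], [0, -0.9, 0], [0, -0.8, 0], [0, -0.6, 0], [0, 0, 0], [0, 0, 0]], "turn": [0.14, 0, 0, 0, 0, 0, 0, 0]}}

```text
time_s: 5.1
tcp_pos: [0.4933, -0.3247, 0.2431]
ee_rot: [-0.697, 0.12, -0.12, 0.697]
ft_force: [1.0, 0.9, -0.9]
width: 0.0565
```

```bash
python3 - <<'E'
from workcell import *
from h import *
st(state());d=snap("w4");snap("top4","top")
E
```

```text
t 5.1 tcp [ 0.4933 -0.3247  0.2431] y [-0.  0. -1.] jaw [0.334 0.943 0.   ] jawdeg 70.51 F [ 1.   0.9 -0.9] w 0.0565 q [ 0.22  0.4   0.37  1.7  -0.16  1.08  1.88]
```

View pics/w4.png

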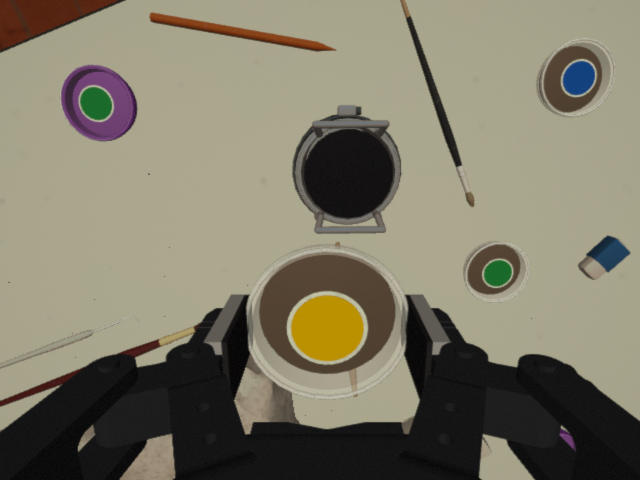

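```bash
python3 - <<'E'
from h import *
d=load("pics/w4.npz")
a=cv2.resize(d["frame"][95:245,270:420],None,fx=4,fy=4,interpolation=cv2.INTER_CUBIC);cv2.imwrite("pics/w4c.png",cv2.convertScaleAbs(a,alpha=1.3))
E
```

```text
(no output)
```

View pics/w4c.png

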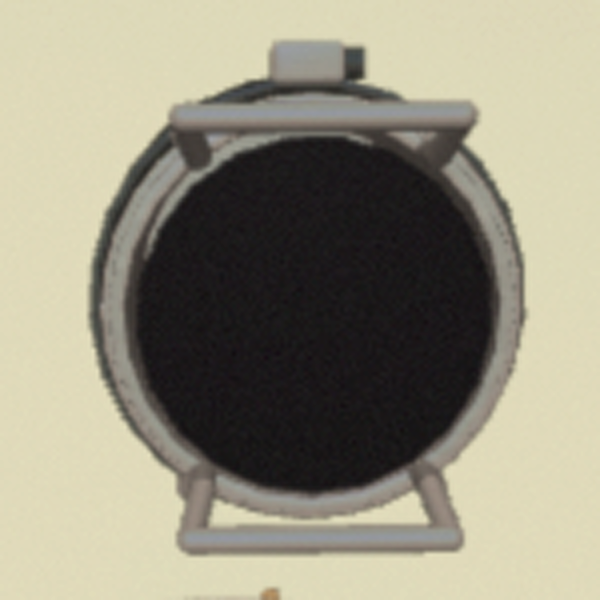

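```bash
python3 - <<'E'
from h import *
d=load("pics/w4.npz")
f=lambda x,y,z:atz(d,x/4+270,y/4+95,z)
z=.0965
A=f(170,115,z);B=f(476,114,z);C=f(179,541,z);D=f(463,539,z)
print(A,B,C,D,"ctr",(A+B+C+D)/4,"ang",[np.degrees(np.arctan2(*(q-p)[1::-1])) for p,q in((B,A),(D,C))],np.linalg.norm(A-B),np.linalg.norm(C-D),"sep",np.linalg.norm((A+B-C-D)/2))
e=[f(x,y,.072) for x,y in((137,310),(493,310),(318,137),(312,492))];print("plat",(e[0]+e[1])/2,(e[2]+e[3])/2,np.linalg.norm(e[0]-e[1]),np.linalg.norm(e[2]-e[3]))
# platform depth
print([depthpt(d,348+a,174+b).round(4) for a in(-20,0,20) for b in(-20,20)])
t=load("pics/top0.npz")
g=lambda x,y:atz(t,x/6.154+380,y/6.154+280,.0965)
print(g(190,78),g(300,115),g(135,248),g(250,285),"top ctr",(g(190,78)+g(300,115)+g(135,248)+g(250,285))/4)
E
```

```text
[ 0.42156063 -0.30856509  0.0965    ] [ 0.43784198 -0.26221492  0.0965    ] [ 0.48831988 -0.33132107  0.0965    ] [ 0.50435907 -0.28502179  0.0965    ] ctr [ 0.46302039 -0.29678072  0.0965    ] ang [np.float64(-109.35475946265046), np.float64(-109.10732142949445)] 0.049126578046694805 0.04899875654835608 sep 0.07042470329144905
plat [ 0.46159636 -0.29615883  0.072     ] [ 0.46326395 -0.29673675  0.072     ] 0.06445792472022188 0.06384002287847129
[array([ 0.4442, -0.3059,  0.0723]), array([ 0.4715, -0.3156,  0.0707]), array([ 0.4491, -0.2924,  0.0712]), array([ 0.4763, -0.3017,  0.0716]), array([ 0.4539, -0.2788,  0.0702]), array([ 0.4811, -0.2878,  0.0723])]
[ 0.50281674 -0.28946898  0.0965    ] [ 0.48870148 -0.33158744  0.0965    ] [ 0.43757276 -0.26671605  0.0965    ] [ 0.42368429 -0.31040212  0.0965    ] top ctr [ 0.46319382 -0.29954365  0.0965    ]
```

```bash
python3 - <<'E'
from h import *
d=load("pics/w4.npz");a,n=dot(d,"yel",327,328,60);z=.2431-.0226+.0143
p=atz(d,*a,z);print(a,p,depthpt(d,*a),p-[.4933,-.3247,z])
E
```

```text
[326.86271368 327.89636752] [ 0.49213519 -0.32378555  0.2348    ] [ 0.49085532 -0.32333143  0.23735397] [-0.00116481  0.00091445  0.        ]
```

Dispenser centre is (0.463,-0.297), y axis at about 71° and platform at about 0.072 m. Hoop separation is 70 mm and the platform measures 64 mm across, close to the 65 given. I'm moving over it and partly down.

>>> {"name": "move_arm", "arguments": {"xyz": [[-0.29, 0.27, 0], [-0.29, 0.27, 0], [0, 0, -0.2], [0, 0, -0.5], [0, 0, -0.6], [0, 0, -0.5], [0, 0, -0.2], [0, 0, 0], [0, 0, 0]], "turn": [0, 0, 0, 0, 0, 0, 0, 0, 0]}}

```text
time_s: 6.1
tcp_pos: [0.4654, -0.2974, 0.144]
ee_rot: [0.697, -0.119, 0.119, -0.697]
ft_force: [0.6, -0.2, -0.4]
width: 0.057
```

```bash
python3 - <<'E'
from workcell import *
from h import *
st(state());d=snap("w5");snap("s5","scene")
a,n=dot(d,"yel",327,328,60);print(a);print(proj(d,[[.4216,-.3086,.0965],[.4378,-.2622,.0965],[.4883,-.3313,.0965],[.5044,-.2850,.0965]]))
E
```

```text
t 6.1 tcp [ 0.4654 -0.2974  0.144 ] y [ 0.001 -0.    -1.   ] jaw [ 0.332  0.943 -0.   ] jawdeg 70.63 F [ 0.6 -0.2 -0.4] w 0.057 q [ 0.22  0.45  0.34  1.9  -0.2   0.83  1.9 ]
[326.88387613 327.86732515]
[[267.11561227 207.16167899]
 [382.17630127 206.85215888]
 [274.75320688 353.17330916]
 [377.87375734 352.85094202]]
```

View pics/w5.png

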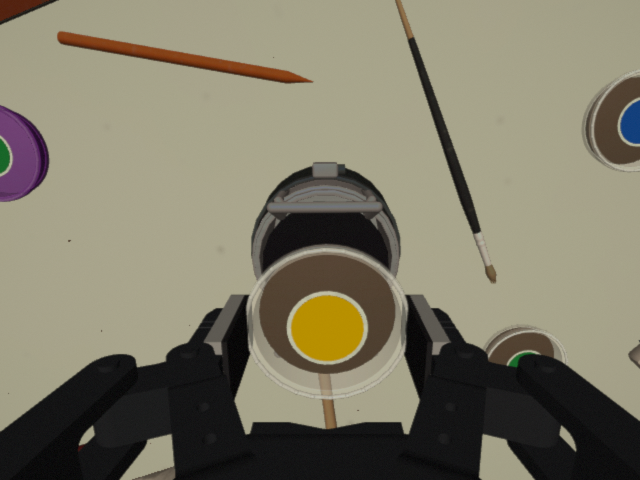

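>>> {"name": "move_arm", "arguments": {"xyz": [[-0.02, -0.01, -0.3], [0, 0, -0.3], [0, 0, -0.2], [0, 0, -0.06], [0, 0, 0], [0, 0, 0]], "turn": [0, 0, 0, 0, 0, 0]}}

```text
time_s: 6.8
tcp_pos: [0.4641, -0.2981, 0.1009]
ee_rot: [0.697, -0.119, 0.119, -0.697]
ft_force: [-0.0, -0.2, 0.2]
width: 0.0565
```

```bash
python3 - <<'E'
from workcell import *
from h import *
st(state());d=snap("w6");s=snap("s6","scene")
a=cv2.resize(s["frame"][170:270,340:470],None,fx=5,fy=5,interpolation=cv2.INTER_CUBIC)
c=np.zeros((500,1290,3),np.uint8);c[:,:650]=a;c[:480,650:]=d["frame"];cv2.imwrite("pics/c6.png",cv2.resize(c,(800,310)))
E
```

```text
t 6.8 tcp [ 0.4641 -0.2981  0.1009] y [ 0.001 -0.    -1.   ] jaw [ 0.332  0.943 -0.   ] jawdeg 70.61 F [-0.  -0.2  0.2] w 0.0565 q [ 0.25  0.5   0.32  1.94 -0.23  0.73  1.93]
```

View pics/c6.png

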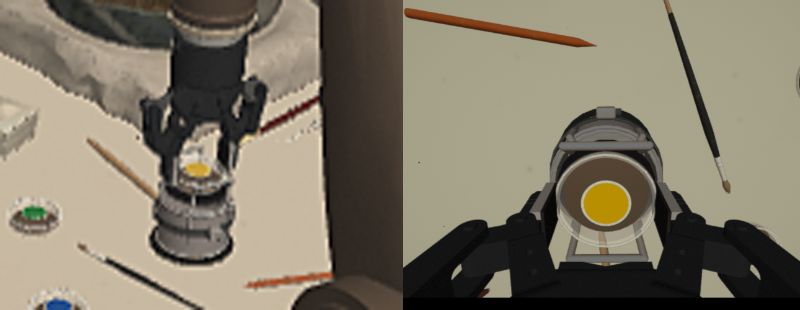

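The dish sits inside the guides with no contact force. Lowering onto the platform, then releasing.

>>> {"name": "move_arm", "arguments": {"xyz": [[0, 0, -0.07], [0, 0, -0.05], [0, 0, -0.04], [0, 0, 0], [0, 0, 0]], "turn": [0, 0, 0, 0, 0]}}

```text
time_s: 7.4
tcp_pos: [0.4636, -0.2978, 0.0921]
ee_rot: [-0.697, 0.119, -0.119, 0.697]
ft_force: [-0.0, 0.3, -0.2]
width: 0.0569
```

>>> {"name": "move_arm", "arguments": {"xyz": [[0, 0, 0], [0, 0, 0], [0, 0, 0], [0, 0, 0], [0, 0, 0], [0, 0, 0]], "turn": [0, 0, 0, 0, 0, 0], "gripper": 0.85}}

```text
time_s: 8.0
tcp_pos: [0.4637, -0.2979, 0.0923]
ee_rot: [-0.697, 0.119, -0.119, 0.697]
ft_force: [-0.3, 0.3, 0.2]
width: 0.0729
```

```bash
python3 - <<'E'
from workcell import *
from h import *
st(state());d=snap("w7");s=snap("s7","scene")
a=cv2.resize(s["frame"][170:270,340:470],None,fx=5,fy=5,interpolation=cv2.INTER_CUBIC)
c=np.zeros((500,1290,3),np.uint8);c[:,:650]=a;c[:480,650:]=d["frame"];cv2.imwrite("pics/c7.png",cv2.resize(c,(800,310)))
E
```

```text
t 8.0 tcp [ 0.4637 -0.2979  0.0923] y [ 0. -0. -1.] jaw [0.332 0.943 0.   ] jawdeg 70.61 F [-0.3  0.3  0.2] w 0.0729 q [ 0.25  0.52  0.31  1.95 -0.23  0.71  1.93]
```

View pics/c7.png

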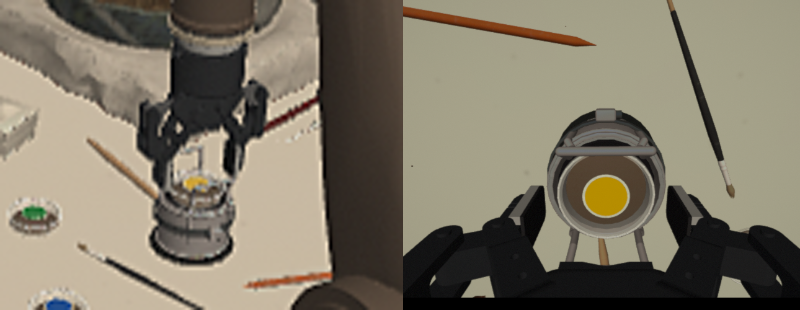

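Yellow is seated and has sunk with the platform. I'm raising and moving to red.

>>> {"name": "move_arm", "arguments": {"xyz": [[0, 0, 0.1], [0, 0, 0.4], [0, 0, 0.7], [0, 0, 0.8], [0, 0.5, 0.4], [0.25, 0.9, 0.2], [0.28, 0.92, 0], [0.28, 0.92, 0], [0.28, 0.92, 0], [0.28, 0.92, 0], [0.28, 0.92, 0], [0.28, 0.92, 0]], "turn": [0, 0, 0, 0, 0, 0, 0, 0, 0, 0, 0, 0], "gripper": 0.92}}

```text
time_s: 9.3
tcp_pos: [0.5605, 0.05, 0.2228]
ee_rot: [-0.697, 0.119, -0.119, 0.697]
ft_force: [0.9, 0.2, 0.1]
width: 0.0783
```

>>> {"name": "move_arm", "arguments": {"xyz": [[0.28, 0.92, 0], [0.28, 0.92, 0], [0.28, 0.92, 0], [0.1, 0.7, 0], [0, 0, 0], [0, 0, 0]], "turn": [0, 0, 0, 0, 0, 0]}}

```text
time_s: 9.9
tcp_pos: [0.6069, 0.222, 0.2221]
ee_rot: [0.697, -0.119, 0.118, -0.697]
ft_force: [0.4, -0.4, 0.2]
width: 0.0786
```

```bash
python3 - <<'E'
from workcell import *
from h import *
st(state());d=snap("w8");t=snap("t8","top")
print(proj(d,[.6085,.2165,.0138]))
a=cv2.resize(t["frame"][280:340,380:450],None,fx=6,fy=6,interpolation=cv2.INTER_CUBIC)
c=np.zeros((480,1060,3),np.uint8);c[:,:640]=d["frame"];c[:360,640:]=a;cv2.imwrite("pics/c8.png",cv2.resize(c,(800,362)))
E
```

```text
t 9.9 tcp [0.6069 0.222  0.2221] y [-0. -0. -1.] jaw [ 0.33   0.944 -0.001] jawdeg 70.72 F [ 0.4 -0.4  0.2] w 0.0786 q [-0.58  0.5   0.22  1.57 -0.12  1.09  0.9 ]
[[321.07194999 218.94695112]]
```

View pics/c8.png

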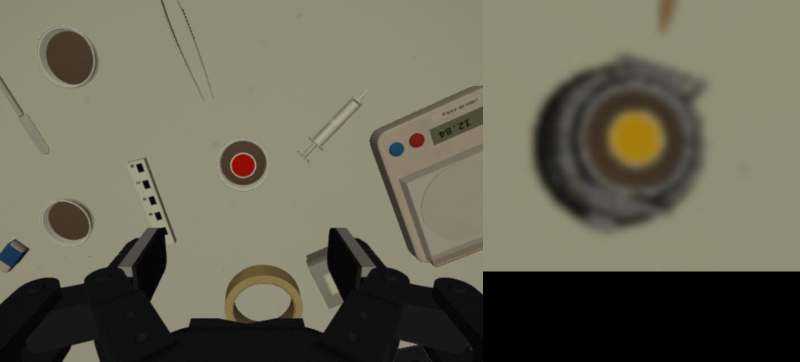

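Yellow lies flat and centred in the guides. Red shows at (321,218) in the wrist frame; the syringe end is about 73 mm away, clear of the fingers.

```bash
python3 - <<'E'
from h import *
d=load("pics/w8.npz");a,n=dot(d,"red",321,219,30);p=atz(d,*a,.0138);print(a,n,p,p-[.6069,.2220,.2221])
E
```

```text
[321.74929577 218.89014085] 710 [0.60864267 0.21705527 0.0138    ] [ 0.00174267 -0.00494473 -0.2083    ]
```

>>> {"name": "move_arm", "arguments": {"xyz": [[0.04, -0.1, -0.2], [0, 0, -0.6], [0, 0, -0.8], [0, 0, -0.8], [0, 0, -0.7], [0, 0, -0.3], [0, 0, 0], [0, 0, 0]], "turn": [0, 0, 0, 0, 0, 0, 0, 0]}}

```text
time_s: 10.8
tcp_pos: [0.6101, 0.2156, 0.0534]
ee_rot: [-0.697, 0.119, -0.12, 0.697]
ft_force: [-0.1, -0.3, 0.4]
width: 0.0786
```

```bash
python3 - <<'E'
from workcell import *
from h import *
st(state());d=snap("w9")
a,n=dot(d,"red",323,310,60);p=atz(d,*a,.0138);print(a,n,p,p-state()["tcp_pos"])
E
```

```text
t 10.8 tcp [0.6101 0.2156 0.0534] y [ 0.001  0.    -1.   ] jaw [0.333 0.943 0.001] jawdeg 70.55 F [-0.1 -0.3  0.4] w 0.0786 q [-0.54  0.68  0.18  1.71 -0.16  0.76  0.95]
[328.32421133 292.1368301 ] 2631 [0.6087847  0.21727427 0.0138    ] [-0.00175084  0.00121499 -0.04025778]
```

View pics/w9.png

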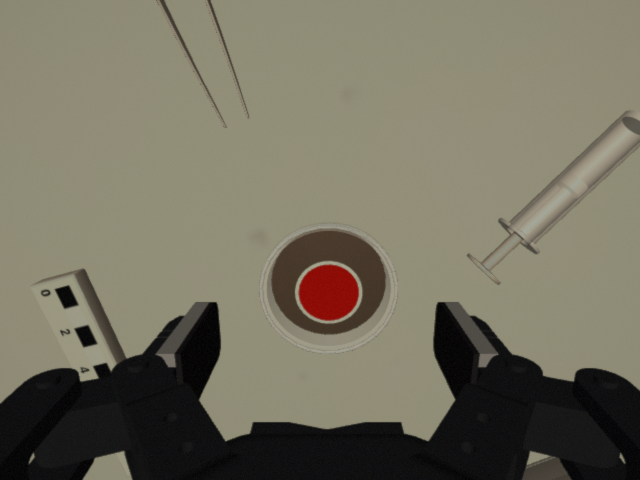

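>>> {"name": "move_arm", "arguments": {"xyz": [[-0.02, 0.03, -0.34], [0, 0, -0.22], [0, 0, 0], [0, 0, 0]], "turn": [0, 0, 0, 0]}}

```text
time_s: 11.25
tcp_pos: [0.6086, 0.2177, 0.025]
ee_rot: [-0.697, 0.119, -0.119, 0.697]
ft_force: [0.1, 0.6, 0.2]
width: 0.0787
```

>>> {"name": "move_arm", "arguments": {"xyz": [[0, 0, 0], [0, 0, 0], [0, 0, 0], [0, 0, 0], [0, 0, 0], [0, 0, 0]], "turn": [0, 0, 0, 0, 0, 0], "gripper": 0.5}}

```text
time_s: 11.85
tcp_pos: [0.6088, 0.2178, 0.0258]
ee_rot: [-0.697, 0.119, -0.12, 0.697]
ft_force: [-3.1, -0.3, 9.0]
width: 0.0566
```

```bash
python3 - <<'E'
from workcell import *
from h import *
st(state());d=snap("w10")
a,n=dot(d,"red",323,330,60);p=atz(d,*a,.0145);print(a,n,p,p-state()["tcp_pos"])
E
```

```text
t 11.85 tcp [0.6088 0.2178 0.0258] y [ 0.001  0.001 -1.   ] jaw [0.332 0.943 0.001] jawdeg 70.59 F [-3.1 -0.3  9. ] w 0.0566 q [-0.54  0.72  0.17  1.73 -0.17  0.71  0.95]
[326.19024937 326.97282152] 3569 [0.6087277  0.21802333 0.0145    ] [-4.41122436e-05  2.28344329e-04 -1.13155852e-02]
```

>>> {"name": "move_arm", "arguments": {"xyz": [[0, 0, 0.2], [0, 0, 0.7], [0, 0, 0.8], [0, 0, 0.8], [0, -0.5, 0.6], [-0.15, -0.9, 0.3], [-0.28, -0.92, 0], [-0.28, -0.92, 0], [-0.28, -0.92, 0], [-0.28, -0.92, 0], [-0.28, -0.92, 0], [-0.28, -0.92, 0]], "turn": [0, 0, 0, 0, 0, 0, 0, 0, 0, 0, 0, 0]}}

```text
time_s: 13.1
tcp_pos: [0.5159, -0.1301, 0.1952]
ee_rot: [-0.697, 0.119, -0.12, 0.697]
ft_force: [1.8, -0.4, -1.0]
width: 0.0566
```

>>> {"name": "move_arm", "arguments": {"xyz": [[-0.28, -0.92, 0], [-0.28, -0.92, 0], [-0.28, -0.9, 0], [-0.2, -0.7, 0], [0, 0, 0], [0, 0, 0]], "turn": [0, 0, 0, 0, 0, 0]}}

```text
time_s: 13.7
tcp_pos: [0.4643, -0.3011, 0.1948]
ee_rot: [-0.697, 0.12, -0.12, 0.697]
ft_force: [0.6, 0.8, -0.6]
width: 0.0563
```

```bash
cat >>h.py <<'E'
def rel(col,name,bot):
    """held dish: its centre in world; bot = tcp z minus underside"""
    from workcell import state
    s=state();st(s);d=snap(name);a,n=dot(d,col,327,328,70);z=s["tcp_pos"][2]-bot+.0145
    p=atz(d,*a,z);print(a,n,"dish",p,"shift mm",((np.array([.463,-.297])-p[:2])*1e3).round(1),"tcp-shift mm",((np.array([.463,-.297])-s["tcp_pos"][:2])*1e3).round(1))
    print("bars",proj(d,[[.4216,-.3086,.0965],[.4378,-.2622,.0965],[.4883,-.3313,.0965],[.5044,-.2850,.0965]]).round(0).tolist())
E
python3 -c "
from h import *
rel('red','w11',.0258)"
```

```text
t 13.7 tcp [ 0.4643 -0.3011  0.1948] y [ 0.001 -0.    -1.   ] jaw [0.334 0.942 0.   ] jawdeg 70.46 F [ 0.6  0.8 -0.6] w 0.0563 q [ 0.23  0.38  0.33  1.85 -0.15  0.94  1.86]
[326.57580872 327.05879044] 3555 dish [ 0.46428481 -0.30073575  0.1834698 ] shift mm [-1.3  3.7] tcp-shift mm [-1.3  4.1]
bars [[287.0, 189.0], [377.0, 189.0], [292.0, 307.0], [374.0, 307.0]]
```

View pics/w11.png

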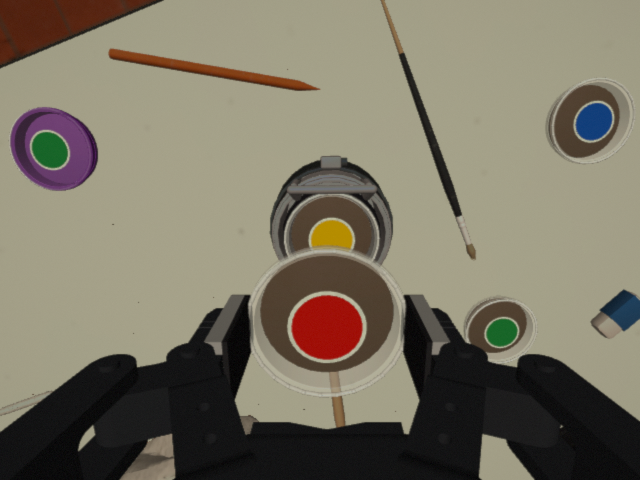

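>>> {"name": "move_arm", "arguments": {"xyz": [[-0.03, 0.07, 0], [0, 0, -0.3], [0, 0, -0.6], [0, 0, -0.4], [0, 0, 0], [0, 0, 0]], "turn": [0, 0, 0, 0, 0, 0]}}

```text
time_s: 14.35
tcp_pos: [0.4636, -0.2958, 0.1296]
ee_rot: [-0.697, 0.119, -0.118, 0.697]
ft_force: [0.6, -0.2, -1.2]
width: 0.057
```

```bash
python3 -c "
from h import *
rel('red','w12',.0258)"
```

```text
t 14.35 tcp [ 0.4636 -0.2958  0.1296] y [-0.     0.001 -1.   ] jaw [0.33  0.944 0.   ] jawdeg 70.7 F [ 0.6 -0.2 -1.2] w 0.057 q [ 0.25  0.46  0.3   1.92 -0.19  0.79  1.89]
[326.58204334 327.01913876] 3553 dish [ 0.4636458  -0.29542547  0.11829163] shift mm [-0.6 -1.6] tcp-shift mm [-0.6 -1.2]
bars [[260.0, 220.0], [384.0, 219.0], [269.0, 375.0], [379.0, 375.0]]
```

>>> {"name": "move_arm", "arguments": {"xyz": [[-0.01, -0.03, 0], [0, 0, -0.15], [0, 0, -0.2], [0, 0, -0.12], [0, 0, 0], [0, 0, 0]], "turn": [0, 0, 0, 0, 0, 0]}}

```text
time_s: 15.0
tcp_pos: [0.4625, -0.2983, 0.1054]
ee_rot: [-0.697, 0.119, -0.119, 0.697]
ft_force: [-0.0, -0.2, -0.7]
width: 0.056
```

```bash
python3 -c "
from h import *
rel('red','w13',.0258)"
```

```text
t 15.0 tcp [ 0.4625 -0.2983  0.1054] y [-0.001  0.    -1.   ] jaw [0.332 0.943 0.   ] jawdeg 70.59 F [-0.  -0.2 -0.7] w 0.056 q [ 0.26  0.49  0.29  1.94 -0.2   0.74  1.91]
[326.55783845 326.98226851] 3553 dish [ 0.46245274 -0.29797261  0.0940994 ] shift mm [0.5 1. ] tcp-shift mm [0.5 1.3]
bars [[256.0, 236.0], [403.0, 236.0], [267.0, 413.0], [395.0, 413.0]]
```

View pics/w13.png

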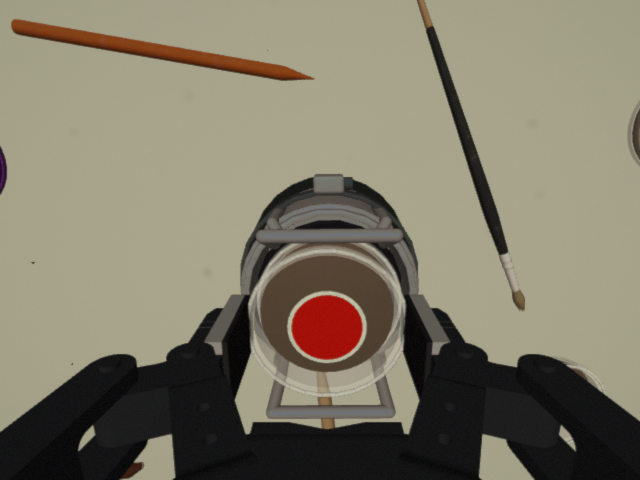

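Red is inside the guides with no side force. Lowering it onto yellow and releasing.

>>> {"name": "move_arm", "arguments": {"xyz": [[0.01, 0.02, -0.04], [0, 0, -0.05], [0, 0, -0.04], [0, 0, 0], [0, 0, 0]], "turn": [0, 0, 0, 0, 0]}}

```text
time_s: 15.55
tcp_pos: [0.4631, -0.2974, 0.0992]
ee_rot: [-0.697, 0.119, -0.119, 0.697]
ft_force: [-0.4, -0.4, -0.4]
width: 0.0569
```

>>> {"name": "move_arm", "arguments": {"xyz": [[0, 0, 0], [0, 0, 0], [0, 0, 0], [0, 0, 0], [0, 0, 0], [0, 0, 0]], "turn": [0, 0, 0, 0, 0, 0], "gripper": 0.85}}

```text
time_s: 16.15
tcp_pos: [0.4632, -0.2974, 0.0993]
ee_rot: [-0.697, 0.119, -0.119, 0.697]
ft_force: [-0.5, 0.3, 0.9]
width: 0.0725
```

```bash
python3 - <<'E'
from workcell import *
from h import *
st(state());d=snap("w14")
E
```

```text
t 16.15 tcp [ 0.4632 -0.2974  0.0993] y [ 0.  0. -1.] jaw [0.332 0.943 0.   ] jawdeg 70.6 F [-0.5  0.3  0.9] w 0.0725 q [ 0.26  0.5   0.29  1.94 -0.21  0.73  1.91]
```

View pics/w14.png

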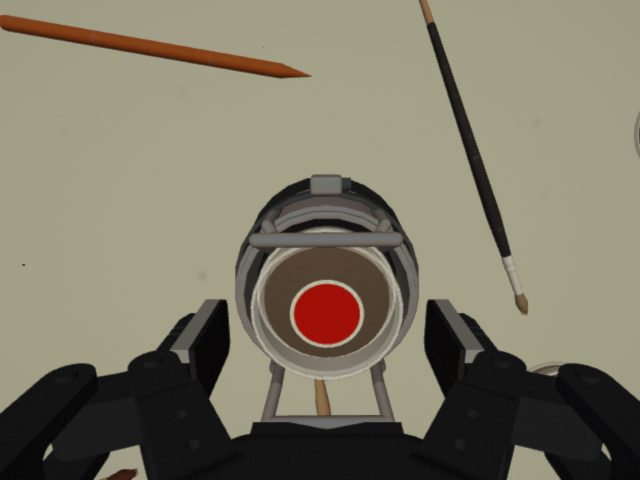

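Red is down and level. Blue next.

>>> {"name": "move_arm", "arguments": {"xyz": [[0, 0, 0.1], [0, 0, 0.4], [0, 0, 0.7], [0, 0.2, 0.6], [-0.05, 0.7, 0.2], [-0.05, 0.9, 0], [0, 0.9, 0], [0, 0.8, 0], [0, 0.5, 0], [0, 0, 0], [0, 0, 0]], "turn": [0, 0, 0, 0, 0, 0, 0, 0, 0, 0, 0], "gripper": 0.92}}

```text
time_s: 17.3
tcp_pos: [0.4583, -0.0972, 0.1996]
ee_rot: [0.697, -0.118, 0.119, -0.697]
ft_force: [-0.7, -0.8, 0.2]
width: 0.0785
```

```bash
python3 - <<'E'
from workcell import *
from h import *
s=state();st(s);d=snap("w15")
q=proj(d,[.458,-.0955,.0138])[0];a,n=dot(d,"blue",*q,30);p=atz(d,*a,.0138);print(q,a,n,p,p-s["tcp_pos"])
E
```

```text
t 17.3 tcp [ 0.4583 -0.0972  0.1996] y [ 0.001 -0.    -1.   ] jaw [0.331 0.944 0.   ] jawdeg 70.68 F [-0.7 -0.8  0.2] w 0.0785 q [-0.13  0.24  0.27  2.03 -0.08  0.88  1.42]
[328.30456688 219.76096031] [329.53777209 219.78361076] 781 [ 0.4583384  -0.09459164  0.0138    ] [ 2.15863255e-05  2.63496391e-03 -1.85843319e-01]
```

View pics/w15.png

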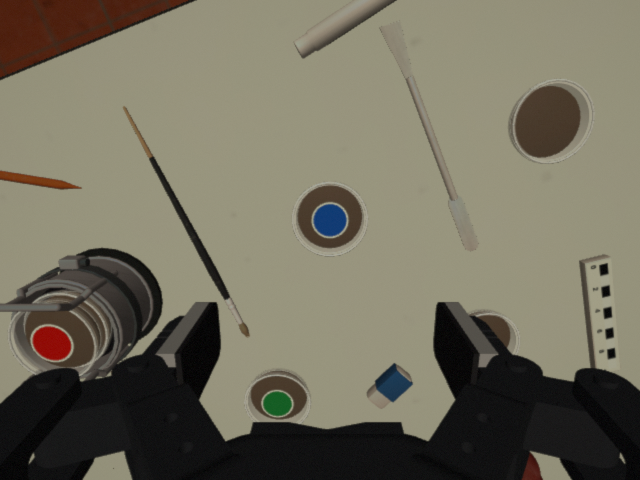

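Blue at (330,220); the brush and spatula are well over 70 mm clear. Descending.

>>> {"name": "move_arm", "arguments": {"xyz": [[0, 0.05, -0.2], [0, 0, -0.6], [0, 0, -0.8], [0, 0, -0.8], [0, 0, -0.45], [0, 0, 0], [0, 0, 0]], "turn": [0, 0, 0, 0, 0, 0, 0]}}

```text
time_s: 18.05
tcp_pos: [0.4579, -0.0957, 0.0566]
ee_rot: [0.697, -0.12, 0.119, -0.697]
ft_force: [0.4, -0.3, 0.6]
width: 0.0785
```

```bash
python3 - <<'E'
from workcell import *
from h import *
s=state();st(s);d=snap("w16")
a,n=dot(d,"blue",326,300,60);p=atz(d,*a,.0138);print(a,n,p,p-s["tcp_pos"])
E
```

```text
t 18.05 tcp [ 0.4579 -0.0957  0.0566] y [-0.001 -0.    -1.   ] jaw [ 0.334  0.943 -0.001] jawdeg 70.51 F [ 0.4 -0.3  0.6] w 0.0785 q [-0.07  0.47  0.2   2.16 -0.18  0.53  1.51]
[329.11461318 293.53295129] 2443 [ 0.45847934 -0.09444591  0.0138    ] [ 0.00060999  0.00125925 -0.04282761]
```

>>> {"name": "move_arm", "arguments": {"xyz": [[0.01, 0.02, -0.38], [0, 0, -0.24], [0, 0, 0], [0, 0, 0]], "turn": [0, 0, 0, 0]}}

```text
time_s: 18.5
tcp_pos: [0.4589, -0.094, 0.0263]
ee_rot: [-0.697, 0.119, -0.119, 0.697]
ft_force: [0.1, 0.0, 0.1]
width: 0.0784
```

>>> {"name": "move_arm", "arguments": {"xyz": [[0, 0, 0], [0, 0, 0], [0, 0, 0], [0, 0, 0], [0, 0, 0], [0, 0, 0]], "turn": [0, 0, 0, 0, 0, 0], "gripper": 0.5}}

```text
time_s: 19.1
tcp_pos: [0.4592, -0.094, 0.0272]
ee_rot: [-0.697, 0.119, -0.12, 0.697]
ft_force: [-3.6, -0.2, 17.9]
width: 0.0565
```

```bash
python3 - <<'E'
from workcell import *
from h import *
s=state();st(s);d=snap("w17")
a,n=dot(d,"blue",326,327,60);p=atz(d,*a,.0145);print(a,n,p,p-s["tcp_pos"])
E
```

```text
t 19.1 tcp [ 0.4592 -0.094   0.0272] y [ 0.002  0.    -1.   ] jaw [0.332 0.943 0.001] jawdeg 70.59 F [-3.6 -0.2 17.9] w 0.0565 q [-0.05  0.53  0.18  2.18 -0.21  0.45  1.53]
[326.60351391 323.45387994] 3415 [ 0.45850984 -0.09334966  0.0145    ] [-0.00065599  0.00062162 -0.01270123]
```

>>> {"name": "move_arm", "arguments": {"xyz": [[0, 0, 0.2], [0, 0, 0.7], [0, 0, 0.8], [0, 0, 0.8], [0, -0.4, 0.6], [0.05, -0.8, 0.2], [0.05, -0.9, 0], [0, -0.9, 0], [0, -0.7, 0], [0, -0.35, 0], [0, 0, 0], [0, 0, 0]], "turn": [0, 0, 0, 0, 0, 0, 0, 0, 0, 0, 0, 0]}}

```text
time_s: 20.35
tcp_pos: [0.4634, -0.2959, 0.1909]
ee_rot: [-0.697, 0.119, -0.119, 0.697]
ft_force: [0.3, -0.3, -1.6]
width: 0.0564
```

```bash
python3 -c "
from h import *
rel('blue','w18',.0272)"
```

```text
t 20.35 tcp [ 0.4634 -0.2959  0.1909] y [-0.     0.001 -1.   ] jaw [0.333 0.943 0.001] jawdeg 70.57 F [ 0.3 -0.3 -1.6] w 0.0564 q [ 0.21  0.38  0.35  1.86 -0.16  0.93  1.86]
[326.73517322 323.23458602] 3406 dish [ 0.46270172 -0.29524758  0.17822871] shift mm [ 0.3 -1.8] tcp-shift mm [-0.4 -1.1]
bars [[278.0, 195.0], [369.0, 195.0], [284.0, 314.0], [367.0, 313.0]]
```

View pics/w18.png

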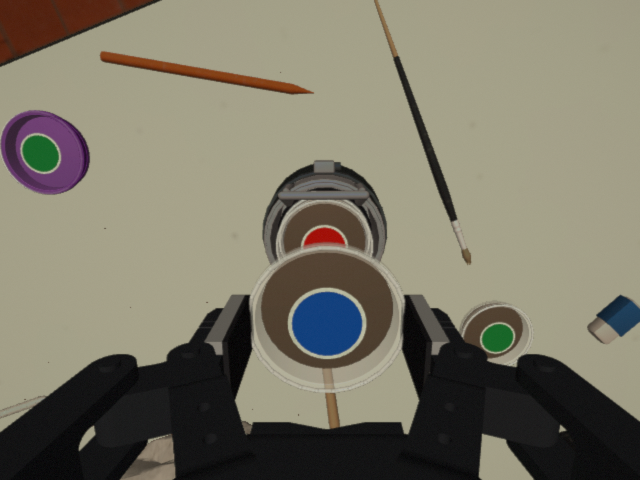

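>>> {"name": "move_arm", "arguments": {"xyz": [[0, -0.03, -0.2], [0, 0, -0.5], [0, 0, -0.5], [0, 0, -0.3], [0, 0, -0.14], [0, 0, 0], [0, 0, 0]], "turn": [0, 0, 0, 0, 0, 0, 0]}}

```text
time_s: 21.1
tcp_pos: [0.4641, -0.2977, 0.1092]
ee_rot: [0.697, -0.119, 0.119, -0.697]
ft_force: [-0.0, -0.4, -1.1]
width: 0.0566
```

```bash
python3 -c "
from h import *
rel('blue','w19',.0272)"
```

```text
t 21.1 tcp [ 0.4641 -0.2977  0.1092] y [ 0.001 -0.    -1.   ] jaw [0.332 0.943 0.   ] jawdeg 70.63 F [-0.  -0.4 -1.1] w 0.0566 q [ 0.25  0.49  0.31  1.93 -0.21  0.75  1.91]
[326.72852536 323.18264439] 3411 dish [ 0.46329677 -0.29700109  0.09649449] shift mm [-0.3  0. ] tcp-shift mm [-1.1  0.7]
bars [[255.0, 230.0], [398.0, 229.0], [265.0, 404.0], [390.0, 404.0]]
```

View pics/w19.png

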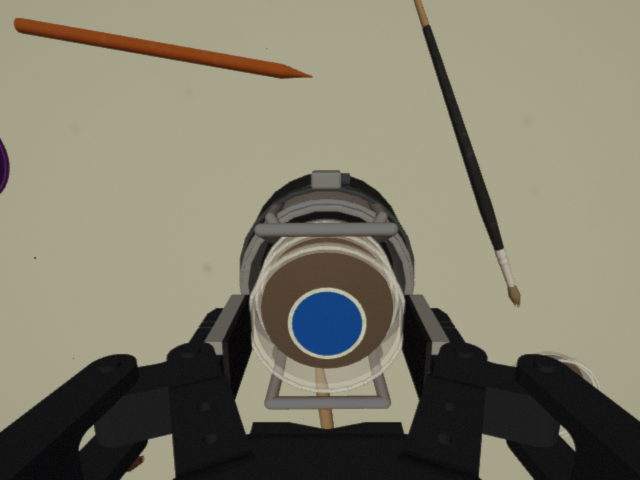

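>>> {"name": "move_arm", "arguments": {"xyz": [[0, 0, -0.04], [0, 0, -0.05], [0, 0, -0.04], [0, 0, 0], [0, 0, 0]], "turn": [0, 0, 0, 0, 0]}}

```text
time_s: 21.65
tcp_pos: [0.4637, -0.2978, 0.1022]
ee_rot: [-0.697, 0.119, -0.119, 0.697]
ft_force: [0.8, -0.3, -0.3]
width: 0.0562
```

>>> {"name": "move_arm", "arguments": {"xyz": [[0, 0, 0], [0, 0, 0], [0, 0, 0], [0, 0, 0], [0, 0, 0], [0, 0, 0]], "turn": [0, 0, 0, 0, 0, 0], "gripper": 0.85}}

```text
time_s: 22.25
tcp_pos: [0.4637, -0.2979, 0.1022]
ee_rot: [-0.697, 0.119, -0.119, 0.697]
ft_force: [0.7, 0.1, -0.1]
width: 0.0728
```

```bash
python3 - <<'E'
from workcell import *
from h import *
st(state());d=snap("w20")
E
```

```text
t 22.25 tcp [ 0.4637 -0.2979  0.1022] y [ 0.  0. -1.] jaw [0.332 0.943 0.   ] jawdeg 70.6 F [ 0.7  0.1 -0.1] w 0.0728 q [ 0.25  0.5   0.31  1.94 -0.22  0.73  1.92]
```

View pics/w20.png

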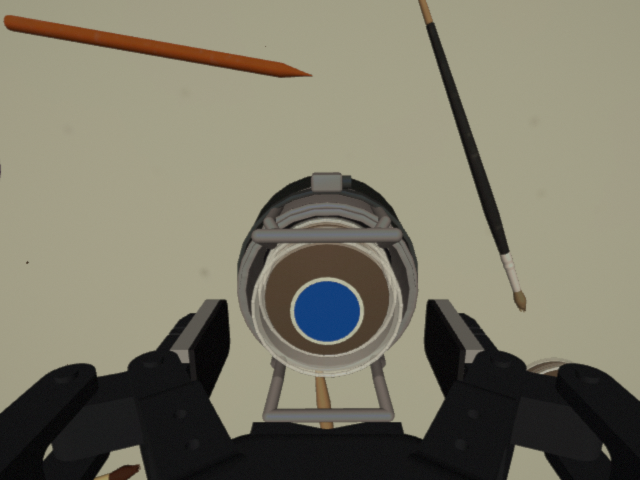

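Blue is down and level. Next is the true green, the clear-glass dish at top-view pixel (368,257).

>>> {"name": "move_arm", "arguments": {"xyz": [[0, 0, 0.1], [0, 0, 0.4], [0, 0, 0.7], [0, 0.1, 0.6], [0.4, 0.3, 0.2], [0.65, 0.48, 0], [0.65, 0.48, 0], [0.65, 0.48, 0], [0.41, 0.25, 0], [0, 0, 0], [0, 0, 0]], "turn": [0, 0, 0, 0, 0, 0, 0, 0, 0, 0, 0], "gripper": 0.92}}

```text
time_s: 23.4
tcp_pos: [0.6016, -0.1933, 0.2022]
ee_rot: [0.697, -0.119, 0.119, -0.697]
ft_force: [-0.4, -0.5, -0.5]
width: 0.0785
```

```bash
python3 - <<'E'
from workcell import *
from h import *
s=state();st(s);d=snap("w21")
q=proj(d,[.602,-.195,.0138])[0];a,n=dot(d,"green",*q,30);p=atz(d,*a,.0138);print(q,a,n,p,p-s["tcp_pos"])
E
```

```text
t 23.4 tcp [ 0.6016 -0.1933  0.2022] y [-0.001 -0.    -1.   ] jaw [ 0.331  0.943 -0.001] jawdeg 70.64 F [-0.4 -0.5 -0.5] w 0.0785 q [ 0.01  0.5   0.32  1.64 -0.18  1.04  1.62]
[324.65964696 221.56307123] [325.12868633 221.34986595] 746 [ 0.60196007 -0.1945912   0.0138    ] [ 0.00039577 -0.00129106 -0.18838947]
```

View pics/w21.png

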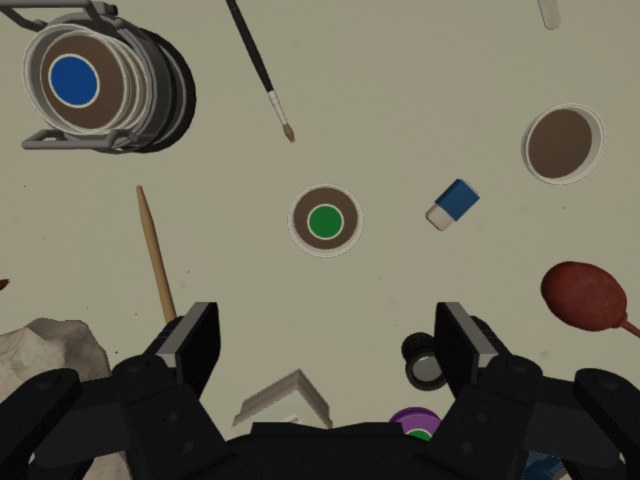

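Green's clear dish is at (325,221); the eraser corner is about 83 mm away, clear. Descending.

>>> {"name": "move_arm", "arguments": {"xyz": [[0, -0.03, -0.2], [0, 0, -0.6], [0, 0, -0.8], [0, 0, -0.8], [0, 0, -0.5], [0, 0, 0], [0, 0, 0]], "turn": [0, 0, 0, 0, 0, 0, 0]}}

```text
time_s: 24.15
tcp_pos: [0.6011, -0.1958, 0.0575]
ee_rot: [0.697, -0.12, 0.119, -0.697]
ft_force: [-0.4, 0.0, 0.9]
width: 0.0785
```

```bash
python3 - <<'E'
from workcell import *
from h import *
s=state();st(s);d=snap("w22")
a,n=dot(d,"green",326,300,60);p=atz(d,*a,.0138);print(a,n,p,p-s["tcp_pos"])
E
```

```text
t 24.15 tcp [ 0.6011 -0.1958  0.0575] y [-0.001 -0.    -1.   ] jaw [ 0.333  0.943 -0.   ] jawdeg 70.52 F [-0.4  0.   0.9] w 0.0785 q [ 0.05  0.67  0.27  1.76 -0.24  0.75  1.67]
[329.62295769 293.44281525] 2387 [ 0.60209814 -0.1944724   0.0138    ] [ 0.00101864  0.00137646 -0.04368183]
```

>>> {"name": "move_arm", "arguments": {"xyz": [[0.02, 0.03, -0.4], [0, 0, -0.24], [0, 0, 0], [0, 0, 0]], "turn": [0, 0, 0, 0]}}

```text
time_s: 24.6
tcp_pos: [0.6029, -0.1936, 0.026]
ee_rot: [0.697, -0.119, 0.119, -0.697]
ft_force: [-0.0, -0.4, -0.1]
width: 0.0785
```

>>> {"name": "move_arm", "arguments": {"xyz": [[0, 0, 0], [0, 0, 0], [0, 0, 0], [0, 0, 0], [0, 0, 0], [0, 0, 0]], "turn": [0, 0, 0, 0, 0, 0], "gripper": 0.5}}

```text
time_s: 25.2
tcp_pos: [0.6033, -0.1936, 0.027]
ee_rot: [-0.697, 0.119, -0.12, 0.697]
ft_force: [-3.0, 1.3, 11.5]
width: 0.0564
```

```bash
python3 - <<'E'
from workcell import *
from h import *
s=state();st(s);d=snap("w23")
a,n=dot(d,"green",326,324,60);p=atz(d,*a,.0145);print(a,n,p,p-s["tcp_pos"])
E
```

```text
t 25.2 tcp [ 0.6033 -0.1936  0.027 ] y [ 0.002 -0.    -1.   ] jaw [0.332 0.943 0.   ] jawdeg 70.59 F [-3.   1.3 11.5] w 0.0564 q [ 0.06  0.71  0.25  1.77 -0.25  0.7   1.68]
[326.53323572 322.96339678] 3415 [ 0.60228978 -0.19299803  0.0145    ] [-0.00096977  0.00065011 -0.01247186]
```

>>> {"name": "move_arm", "arguments": {"xyz": [[0, 0, 0.2], [0, 0, 0.7], [0, 0, 0.8], [0, 0, 0.8], [-0.2, -0.1, 0.6], [-0.5, -0.4, 0.2], [-0.65, -0.5, 0], [-0.65, -0.5, 0], [-0.5, -0.4, 0], [-0.28, -0.18, 0], [0, 0, 0], [0, 0, 0]], "turn": [0, 0, 0, 0, 0, 0, 0, 0, 0, 0, 0, 0]}}

```text
time_s: 26.45
tcp_pos: [0.4646, -0.2967, 0.1907]
ee_rot: [-0.697, 0.119, -0.119, 0.697]
ft_force: [1.1, 0.6, -1.0]
width: 0.0563
```

```bash
python3 -c "
from h import *
rel('green','w24',.027)"
```

```text
t 26.45 tcp [ 0.4646 -0.2967  0.1907] y [ 0.001  0.    -1.   ] jaw [0.332 0.943 0.001] jawdeg 70.63 F [ 1.1  0.6 -1. ] w 0.0563 q [ 0.21  0.39  0.35  1.86 -0.16  0.93  1.87]
[326.67272727 323.05982405] 3410 dish [ 0.46370742 -0.29596497  0.17815612] shift mm [-0.7 -1. ] tcp-shift mm [-1.6 -0.3]
bars [[279.0, 192.0], [370.0, 192.0], [284.0, 312.0], [367.0, 311.0]]
```

View pics/w24.png

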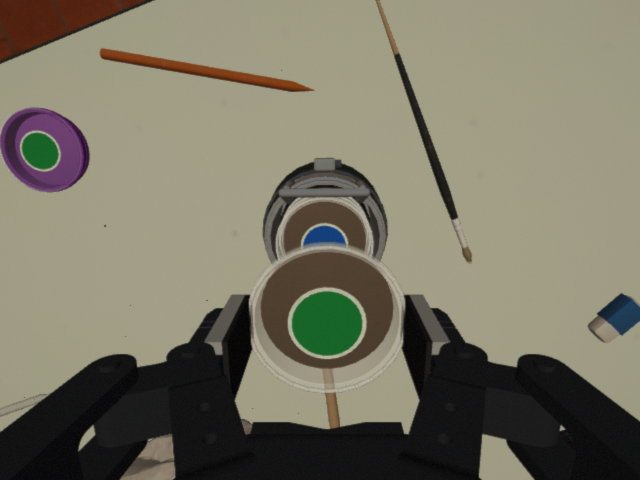

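>>> {"name": "move_arm", "arguments": {"xyz": [[-0.01, -0.02, -0.2], [0, 0, -0.5], [0, 0, -0.5], [0, 0, -0.27], [0, 0, -0.13], [0, 0, 0], [0, 0, 0]], "turn": [0, 0, 0, 0, 0, 0, 0]}}

```text
time_s: 27.2
tcp_pos: [0.4637, -0.2986, 0.1108]
ee_rot: [0.697, -0.119, 0.119, -0.697]
ft_force: [0.5, 0.4, -0.3]
width: 0.0566
```

```bash
python3 -c "
from h import *
rel('green','w25',.027)"
```

```text
t 27.2 tcp [ 0.4637 -0.2986  0.1108] y [ 0.001 -0.    -1.   ] jaw [ 0.332  0.943 -0.   ] jawdeg 70.61 F [ 0.5  0.4 -0.3] w 0.0566 q [ 0.25  0.49  0.31  1.93 -0.21  0.75  1.92]
[326.69853372 322.99208211] 3410 dish [ 0.46281295 -0.2978471   0.09830654] shift mm [0.2 0.8] tcp-shift mm [-0.7  1.6]
bars [[258.0, 229.0], [399.0, 228.0], [268.0, 401.0], [392.0, 401.0]]
```

View pics/w25.png

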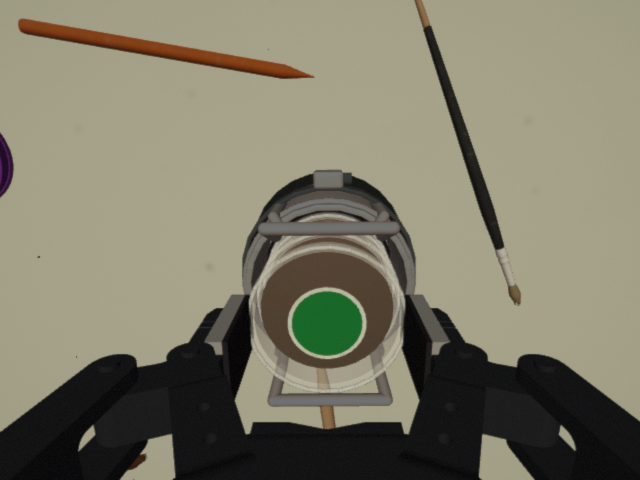

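>>> {"name": "move_arm", "arguments": {"xyz": [[0, 0.01, -0.04], [0, 0, -0.05], [0, 0, -0.04], [0, 0, 0], [0, 0, 0]], "turn": [0, 0, 0, 0, 0]}}

```text
time_s: 27.75
tcp_pos: [0.4631, -0.2979, 0.1037]
ee_rot: [-0.697, 0.119, -0.119, 0.697]
ft_force: [-0.2, 0.1, -0.8]
width: 0.0566
```

>>> {"name": "move_arm", "arguments": {"xyz": [[0, 0, 0], [0, 0, 0], [0, 0, 0], [0, 0, 0], [0, 0, 0], [0, 0, 0]], "turn": [0, 0, 0, 0, 0, 0], "gripper": 0.85}}

```text
time_s: 28.35
tcp_pos: [0.4632, -0.2979, 0.1037]
ee_rot: [-0.697, 0.119, -0.119, 0.697]
ft_force: [-0.3, 0.5, 0.2]
width: 0.0724
```

>>> {"name": "move_arm", "arguments": {"xyz": [[0, 0, 0.1], [0, 0, 0.4], [0, 0, 0.6], [0.2, 0, 0.6], [0.4, 0, 0.6], [0.4, 0, 0.4], [0, 0, 0], [0, 0, 0], [0, 0, 0]], "turn": [0, 0, 0, 0, 0, 0, 0, 0, 0], "gripper": 0.92}}

```text
time_s: 29.25
tcp_pos: [0.5119, -0.2977, 0.2378]
ee_rot: [-0.697, 0.12, -0.119, 0.697]
ft_force: [0.3, -0.4, -0.4]
width: 0.0787
```

```bash
python3 - <<'E'
from workcell import *
from h import *
st(state());d=snap("w26");s=snap("s26","scene")
a=cv2.resize(s["frame"][195:265,365:435],None,fx=6.86,fy=6.86,interpolation=cv2.INTER_CUBIC)[:480,:480]
c=np.zeros((480,1120,3),np.uint8);c[:,:640]=d["frame"];c[:,640:]=a;cv2.imwrite("pics/c26.png",cv2.resize(c,(800,343)))
q=proj(d,[.463,-.297,.08])[0];g,n=dot(d,"green",*q,30);print(g,depthpt(d,*g),[depthpt(d,g[0]+i,g[1]+j).round(4) for i,j in((-10,0),(10,0),(0,-10),(0,10))])
t0=load("pics/top0.npz")
E
```

```text
t 29.25 tcp [ 0.5119 -0.2977  0.2378] y [-0.002  0.001 -1.   ] jaw [0.333 0.943 0.   ] jawdeg 70.57 F [ 0.3 -0.4 -0.4] w 0.0787 q [ 0.18  0.4   0.36  1.7  -0.16  1.07  1.82]
[302.81006648 163.83095916] [ 0.46215449 -0.29724858  0.08103324] [array([ 0.4599, -0.3037,  0.0812]), array([ 0.4645, -0.2909,  0.0798]), array([ 0.4559, -0.2949,  0.0811]), array([ 0.4685, -0.2996,  0.0808])]
```

View pics/c26.png

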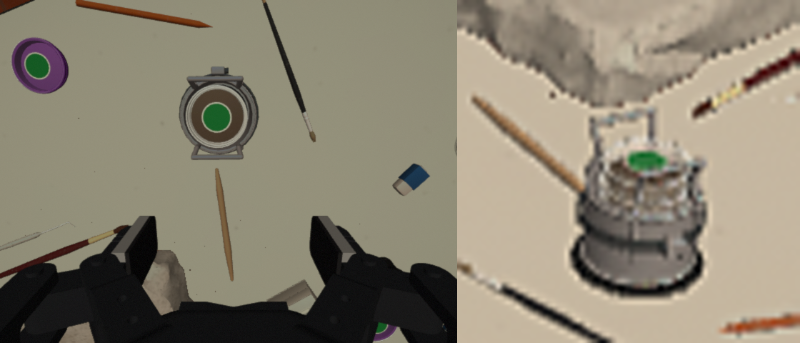

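The green lid is level at 0.081 m, as expected (79 + 15 − 13 mm), and centred. One last check that the plain dishes haven't moved, then I'll hand in.

```bash
python3 - <<'E'
from workcell import *
from h import *
t=snap("t27","top");t0=load("pics/top0.npz")
for n,u,v in(("pa",293,256),("pb",257,320),("pur1",362,172),("pur2",482,360)):
    w=np.s_[v-20:v+20,u-20:u+20];print(n,np.abs(t["frame"][w].astype(int)-t0["frame"][w]).mean())
    print(cv2.phaseCorrelate(cv2.cvtColor(t0["frame"][w],6).astype(float),cv2.cvtColor(t["frame"][w],6).astype(float)))
E
```

```text
pa 14.264166666666666
((0.06760817392818552, 0.009182967908955675), 0.8593164120030646)
pb 14.145
((0.03409336283822384, 0.050855644513514875), 0.7938780775365111)
pur1 14.3875
((0.02936944558236121, -0.12105332675347924), 0.8043033006431868)
pur2 18.052291666666665
((-0.05874361679318696, -0.035079665202488286), 0.7473913551425043)
```

View pics/t27.png

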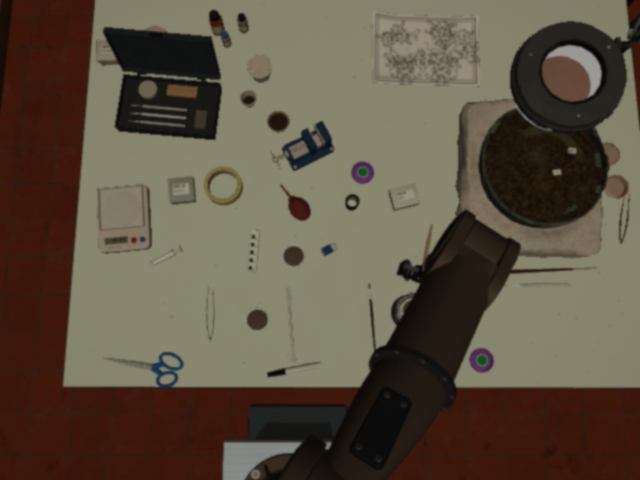

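The plain dishes, at (293,256) and (257,320), and both purple look-alikes haven't moved (shift below 0.15 px). The brightness difference is only lighting. Handing in.

```bash
python3 -c "
from workcell import *
print(finish_job())"
```

```text
the job is handed in; nothing more can be done
None
```

All four dotted dishes are in the dispenser, placed in the order yellow, red, blue, green, so green is on top. Each was set down between the wire guides and released once seated. The whole job took about 29 s of the 104 s allowed.

**Last checks**
- **Stack:** the green lid is level and centred at (0.462, -0.297), with its top at about 0.081 m, the height expected for a full stack.
- **Other dishes:** the two plain dishes and both purple look-alikes haven't moved (less than 0.15 px in the top view).
- **Gripper:** it was open and about 0.15 m clear of the stack when I handed in.

**What disagreed**
- **Grasp force:** each time the gripper closed on a dish at the table, it pressed down with 9 to 18 N, because the pads swing forward as they shut. This stayed well under the 40 N limit and every grip held.
- **Position readings:** dish positions from the different cameras differed by 1 to 2 mm, so I re-centred each dish over the guides from the wrist camera before lowering it.

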